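# Gauge-test two caster sleeves and sort them

## Task

Check the two brass caster sleeves on the upright gauge pin, one at a time: lower a sleeve over the pin, flange down, as far as it will go without forcing it, then stand it upright in the green tray if it went fully home onto the gauge's base, or in the red tray if it stopped part way. Put the first sleeve in its tray before you touch the second, try the second on the pin in the same way, and leave the screwdriver, the wrench and the jar alone.

Things in the scene. Friction and masses are not known exactly. Their poses are not given: they have to be found in the camera images.
- sleeve_1: Brass flanged sleeve standing upright, flange down: 50 mm tall, body 32 mm across, foot flange 44 mm across and 5 mm thick, bore 21 mm at both ends; about 0.18 kg. Round: yaw does not matter. Origin: centre of its underside; z up along the bore. Looks like the other sleeve; only the gauge tells whether its bore is true all the way through.
- sleeve_2: Brass flanged sleeve standing upright, flange down: 50 mm tall, body 32 mm across, foot flange 44 mm across and 5 mm thick, bore 21 mm at both ends; about 0.18 kg. Round: yaw does not matter. Origin: centre of its underside; z up along the bore. Looks like the other sleeve; only the gauge tells whether its bore is true all the way through.
- gauge: Pin gauge fixed to the bench: dark round base 72 mm across, 20 mm thick; at its centre an upright steel pin 18 mm in diameter, 45 mm tall above the base (top 4 mm chamfered). Origin: centre of the base's underside, on the pin's axis, z up. With a true bore a sleeve's origin comes down to 20 mm above this origin (on the base); with a narrow spot inside it stops at about 41 mm.
- tray_pass: Green plastic tray fixed to the bench, 124 mm square outside, 116 mm inside, floor 4 mm thick, rim 18 mm high above the bench, walls 4 mm. Origin: centre of its underside; x and y along its sides, z up. For sleeves that go fully home on the gauge.
- tray_reject: Red plastic tray fixed to the bench, 124 mm square outside, 116 mm inside, floor 4 mm thick, rim 18 mm high above the bench, walls 4 mm. Origin: centre of its underside; x and y along its sides, z up. For sleeves that stop part way down the gauge.
- screwdriver: Screwdriver lying on the bench, about 200 mm long, to the robot's right. Origin: on its underside near its middle, x along the tool. A bystander: leave it where it is.
- wrench: Steel wrench lying on the bench beyond the gauge, about 180 mm long. Origin: on its underside near its middle, x along the tool. A bystander: leave it where it is.
- jar: Closed blue jar with a white cap, 52 mm across, 65 mm tall, beyond the trays. Origin: centre of its underside. A bystander: leave it where it is.

How it is judged:
On the way, in this order (a step that is already met when the one before it is completed fails the run):
1. one sleeve is lowered over the gauge pin as far as it goes (on the base, or to its stop part way) while the other still stands untouched ((((horizontal distance between sleeve_1 and gauge below 0.004 m and z of sleeve_1 in the frame of gauge below 0.0235 m and angle between sleeve_1's own z axis and vertical below 0.12 rad) and distance of sleeve_2 from where it was at the start of the episode below 0.03 m) or ((horizontal distance between sleeve_2 and gauge below 0.007 m and z of sleeve_2 in the frame of gauge below 0.046 m) and distance of sleeve_1 from where it was at the start of the episode below 0.03 m))), for 0.2 s.
2. that sleeve stands released in its tray (green if it went home, red if it stopped) while the other still stands untouched ((((x of sleeve_1 in the frame of tray_pass between -0.045 and 0.045 m and y of sleeve_1 in the frame of tray_pass between -0.045 and 0.045 m and z of sleeve_1 in the frame of tray_pass below 0.008 m and angle between sleeve_1's own z axis and vertical below 0.12 rad and linear speed of sleeve_1 below 0.02 m/s and contact force between sleeve_1 and the fingers below 0.3 N) and distance of sleeve_2 from where it was at the start of the episode below 0.03 m) or ((x of sleeve_2 in the frame of tray_reject between -0.045 and 0.045 m and y of sleeve_2 in the frame of tray_reject between -0.045 and 0.045 m and z of sleeve_2 in the frame of tray_reject below 0.008 m and angle between sleeve_2's own z axis and vertical below 0.12 rad and linear speed of sleeve_2 below 0.02 m/s and contact force between sleeve_2 and the fingers below 0.3 N) and distance of sleeve_1 from where it was at the start of the episode below 0.03 m))), for 0.2 s.
3. the second sleeve is lowered over the gauge pin as far as it goes while the first stands in its tray ((((horizontal distance between sleeve_1 and gauge below 0.004 m and z of sleeve_1 in the frame of gauge below 0.0235 m and angle between sleeve_1's own z axis and vertical below 0.12 rad) and (x of sleeve_2 in the frame of tray_reject between -0.045 and 0.045 m and y of sleeve_2 in the frame of tray_reject between -0.045 and 0.045 m and z of sleeve_2 in the frame of tray_reject below 0.008 m and angle between sleeve_2's own z axis and vertical below 0.12 rad and linear speed of sleeve_2 below 0.02 m/s and contact force between sleeve_2 and the fingers below 0.3 N)) or ((horizontal distance between sleeve_2 and gauge below 0.007 m and z of sleeve_2 in the frame of gauge below 0.046 m) and (x of sleeve_1 in the frame of tray_pass between -0.045 and 0.045 m and y of sleeve_1 in the frame of tray_pass between -0.045 and 0.045 m and z of sleeve_1 in the frame of tray_pass below 0.008 m and angle between sleeve_1's own z axis and vertical below 0.12 rad and linear speed of sleeve_1 below 0.02 m/s and contact force between sleeve_1 and the fingers below 0.3 N)))), for 0.2 s.
At the end, for the whole second after the job is handed in: The sleeve that goes home on the gauge stands in the green tray and the one that stops part way stands in the red tray: each within 45 mm of the tray's centre along both its sides, foot on the tray's floor (within 4 mm), upright within 0.12 rad, at rest and released (x of sleeve_1 in the frame of tray_pass between -0.045 and 0.045 m and y of sleeve_1 in the frame of tray_pass between -0.045 and 0.045 m and z of sleeve_1 in the frame of tray_pass below 0.008 m and angle between each of sleeve_1, sleeve_2's own z axis and vertical below 0.12 rad and linear speed of each of sleeve_1, sleeve_2 below 0.02 m/s and contact force between each of sleeve_1, sleeve_2 and the fingers below 0.3 N and x of sleeve_2 in the frame of tray_reject between -0.045 and 0.045 m and y of sleeve_2 in the frame of tray_reject between -0.045 and 0.045 m and z of sleeve_2 in the frame of tray_reject below 0.008 m); the robot touches nothing.
It fails at once if the screwdriver, the wrench or the jar is moved by more than 20 mm (distance of any of screwdriver, wrench, jar from where it was at the start of the episode above 0.02 m).
It fails at once if the sleeve that stops part way is forced onto the gauge with more than 80 N (contact force between sleeve_2 and gauge above 80 N).
It also fails if it takes over 61 s, if anything falls off the work surface, if the arm or the gripper's body presses on something with over 40 N, if the wrist force passes 120 N, or if a joint passes its speed limit or range.

## Robot

A 6-joint arm with a two-finger parallel gripper is mounted at the origin on the work surface. World frame = base frame: x ahead of the robot, y to its left, z up, the work surface at z = 0. Lengths are in m, angles in rad, forces in N, time in s.
With the tool pointing down it reaches from about 0.35 to 0.975 m from the base axis. Payload 4.9 kg.
Tool frame: the origin (TCP) lies at the very end of the fingers, on their centre line; the grasp point (between the pads) lies 19 mm behind it; z points along the fingers, x is the direction in which the jaws open and shut, and the axes are right-handed (so a half turn about z gives the same grasp; the last joint's range is limited). The gripper opens to 85 mm and grips with 20 to 120 N. Pads are 22 mm wide; open, the fingers measure 114 mm over their backs; the gripper's body (76 mm by 85 mm) begins 54 mm behind the grasp point. The pads swing forward as they close: fully open they stand 13 mm farther back than shut.
Start: joints at [1.175, 0.053, 1.613, -0, 1.476, -0.119], TCP at [0.171, 0.601, 0.231] pointing down, gripper open.
Joint ranges: [-3.01, 3.01], [-1.01, 2.22], [0.06, 2.58], [-1.02, 4.17], [0.09, 2.62], [-3.14, 3.14]. Speed limits (rad/s): [2.57, 2.57, 3.14, 3.14, 3.14, 3.14].

## Interface

Orientations are given as a rotation vector (axis times angle).
In Python, from station import readout, viewer, ctrl, nets gives the robot as it stands. The module is installed in compiled form; this text tells all that it offers.
- The arm moves only by the tool step_arm, never from a script. Its argument "moves" is a list that holds one entry, the list of rows, each a list of 4 numbers: the shift along the world's x, y, z in cm, then the turn about the world's z in rad. In form: [[[dx, dy, dz, yaw], ...]]. A call has 1 to 10 rows; each row shifts and turns the commanded pose from where the row before left it; what a row does not reach is not made up. A row lasts 1/12 s, in which the tool goes at most 41.7 mm and 7.16 degrees, less where a joint would pass 70% of its speed; a pose out of reach is approached as far as the arm can. A call is refused whole if a number of a shift passes 4.17 or a number of a turn 0.125, either way. A call with a gripper value outside its range is refused whole. "grip" is the closure, from 0 (fully open) to 1 (shut), set as the call begins (left out, the last holds). The fingers move at their own pace and stop on an object; "squeeze" is the grip in N (left out, the last holds). Time passes only in rows, so rows that do not move let the fingers close. It gives the time, the measured TCP pose, the force and the opening at its end, in the units of the state.
- readout.get_obs(): the state, without advancing time (a new reading comes with each control period).
- viewer.get_image(name): name is "scene" or "top" or "wrist"; returns the picture (400x640x3 uint8, blue, green, red); there is no depth.
- viewer.calibration(name): a dict with "camera_matrix" (3x3 intrinsics, pixels), "R" (3x3) and "t" (3): a world point X has camera coordinates R X + t. Camera axes: x right, y down, z forward; pixel columns grow to the right and rows downward; lengths in m; the calibration is good to about 2 mm. A picture is of the moment at which its call begins: read the wrist's pose just before it. calibration takes no time and is no camera call; for the wrist camera it gives the pose at the moment of the call.
- ctrl.finish_job(): hands the job in, once; it reports no verdict.
Trained networks look in the newest picture that a camera, given by its name, has taken for a name from the list of things; names that differ only in an ending like _2 or _b are one class to them, and where a whole thing is asked for, a point or a joint stands for the part that bears it (a point fixed in the world has none). Each returns a list of dicts, best first, with "confidence" (0 to 1); they miss things now and then, are a little off and sometimes report something else, mostly with a low value. They report only what shows in the picture. A call takes as long as a camera call.
- nets.masks_of(camera, thing): "region" (400x640 bool, what is visible of it) and "box" ([left, top, right, bottom] in pixels, round what is visible of it).
- nets.pinpoint(camera, thing): "at" ([column, row] in pixels: a listed point, or the origin of a listed thing).
The state is a dict: "t": time; "q": joint angles; "dq": joint speeds; "effort": joint torques, N m; "tool_pos": TCP position; "tool_rot": TCP orientation; "contact_force": force on the tool from outside, world axes, zero at the start; "wrist_torque": the same for the moment, N m; "opening": finger opening in m.
Only numpy, scipy, OpenCV 4.12 (cv2) and the standard library are available. Lean on these libraries where they do the work, as an engineer would, in place of code of your own. Each camera call takes 0.05 s, during which the arm holds its last target. There are 200 camera calls.

## Working session

There is one attempt and no reset: what is moved stays moved. The work goes in short steps, Python scripts to look and compute and a tool call to move; the robot and the scene stay as the last step left them, time stands still between calls to the robot, and variables do not carry over. Pictures are saved under pics/ and viewed, about 8 in all and at most 12, crops included, and the job is handed in when it is done.

Besides the shell and the picture viewer there is one more tool, called after ">>>" as name([rows], argument=value, ...), one row to a line, values as JSON. step_arm: Moves the arm, as the interface text tells. Its arguments: {"type":"object","properties":{"moves":{"type":"array","items":{"type":"array","items":{"type":"array","items":{"type":"number"}}}},"grip":{"type":"number"},"squeeze":{"type":"number"}},"required":["moves"]}

```bash
mkdir -p pics; cat > h.py <<'E'
import numpy as np, cv2
from station import readout, viewer, ctrl, nets
def ray(cam,px,z):
    c=viewer.calibration(cam);K=np.array(c["camera_matrix"]);R=np.array(c["R"]);t=np.array(c["t"])
    d=R.T@np.linalg.inv(K)@np.array([px[0],px[1],1.]);o=-R.T@t
    return o+d*(z-o[2])/d[2]
def proj(cam,X):
    c=viewer.calibration(cam);p=np.array(c["camera_matrix"])@(np.array(c["R"])@np.array(X)+np.array(c["t"]));return p[:2]/p[2]
E
python3 - <<'E'
from h import *
o=readout.get_obs();print(o["t"],o["tool_pos"],o["tool_rot"],o["opening"])
for cam in("top","scene"):
    im=viewer.get_image(cam);cv2.imwrite(f"pics/{cam}0.png",im)
    for n in("sleeve_1","gauge","tray_pass","tray_reject","jar"):
        for d in nets.pinpoint(cam,n)[:3]:
            print(cam,n,round(d["confidence"],2),np.round(d["at"],1),np.round(ray(cam,d["at"],0),3))
E
```

```text
0.0 [0.17056501 0.60062753 0.23005753] [ 2.50581769  1.89312383 -0.00274918] 0.08555417538419299
top sleeve_1 0.79 [419.1 211. ] [ 0.559 -0.304  0.   ]
top sleeve_1 0.49 [390.1 249.9] [ 0.466 -0.23   0.   ]
top gauge 0.82 [278.1 250.8] [0.469 0.039 0.   ]
top tray_pass 0.93 [189.  206.3] [0.581 0.255 0.   ]
top tray_reject 0.6 [193.3 267.5] [0.433 0.243 0.   ]
top jar 0.77 [200.2 129.1] [0.774 0.23  0.   ]
scene sleeve_1 0.79 [259.8 180.9] [ 0.457 -0.236  0.   ]
scene sleeve_1 0.62 [241.3 209.9] [ 0.554 -0.292  0.   ]
scene gauge 0.68 [351.  174.2] [0.474 0.029 0.   ]
scene tray_pass 0.66 [433.2 190.6] [0.571 0.245 0.   ]
scene tray_pass 0.23 [239.2 208.1] [ 0.547 -0.297  0.   ]
scene tray_reject 0.88 [419.  155.1] [0.431 0.245 0.   ]
scene jar 0.57 [452.1 251.7] [0.769 0.23  0.   ]
```

View pics/top0.png

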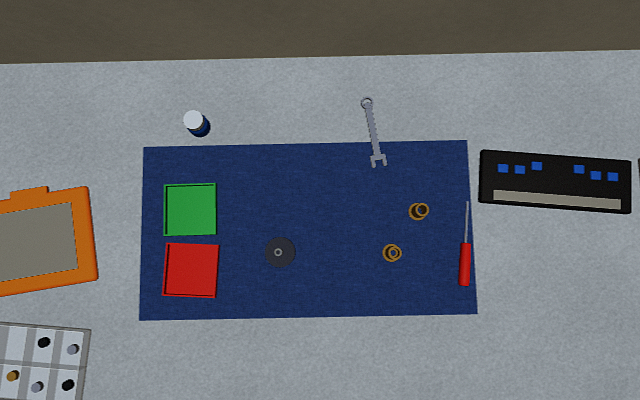

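View pics/scene0.png

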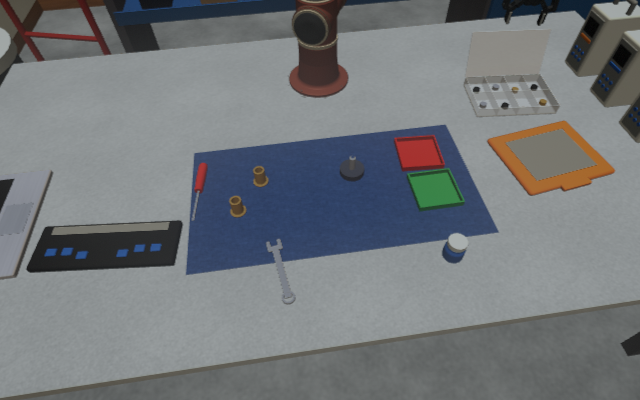

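```bash
python3 - <<'E'
from h import *
c=viewer.calibration("wrist");R=np.array(c["R"]);t=np.array(c["t"]);print("cam pos",-R.T@t, "axes",R.round(2).tolist(),c["camera_matrix"])
c=viewer.calibration("top");R=np.array(c["R"]);t=np.array(c["t"]);print("top pos",-R.T@t)
from scipy.spatial.transform import Rotation as Ro
print(Ro.from_rotvec(readout.get_obs()["tool_rot"]).as_matrix().round(3))
E
```

```text
cam pos [0.09098011 0.62346972 0.37291117] axes [[0.27, 0.96, -0.0], [0.91, -0.26, 0.32], [0.31, -0.09, -0.95]] [[349.43340942   0.         318.88237334]
 [  0.         349.43340942 204.59742447]
 [  0.           0.           1.        ]]
top pos [ 0.47023769 -0.05490786  0.98264116]
[[ 0.273  0.962  0.   ]
 [ 0.962 -0.273  0.   ]
 [ 0.     0.    -1.   ]]
```

The top view shows the gauge at (280,251), the sleeves at (392,253) and (417,211), the green tray at (190,209) and the red tray at (191,270). The scene view agrees. All networks' positions match within about 1 cm. I'll approach the nearer sleeve first.

>>> step_arm([
  [[2.9, -2.5, 0, 0], [2.9, -2.5, 0, 0], [2.9, -2.5, 0, 0], [2.9, -2.5, 0, 0], [2.9, -2.5, 0, 0], [2.9, -2.5, 0, 0], [2.9, -2.5, 0, 0], [2.9, -2.5, 0, 0], [2.9, -2.5, 0, 0], [0, -3, 0, 0]],
], grip=0)

```text
t: 1.43
tool_pos: [0.4355, 0.3446, 0.2313]
tool_rot: [2.508, 1.89, 0.002]
contact_force: [-0.4, -1.8, 0.7]
opening: 0.085
```

>>> step_arm([
  [[0, -3.5, 0, 0], [0, -3.5, 0, 0], [0, -3.5, 0, 0], [0, -3.5, 0, 0], [0, -3.5, 0, 0], [0, -3.5, 0, 0], [0, -3.5, 0, 0], [0, -3.5, 0, 0], [0, -3, 0, 0], [0, 0, 0, 0]],
])

```text
t: 2.27
tool_pos: [0.4318, 0.0322, 0.2316]
tool_rot: [2.511, 1.885, -0.001]
contact_force: [1.1, 0.1, -0.0]
opening: 0.0852
```

```bash
python3 - <<'E'
from h import *
im=viewer.get_image("wrist");cv2.imwrite("pics/w1.png",im)
d=nets.pinpoint("wrist","gauge");m=nets.masks_of("wrist","gauge")
for x in d[:2]:print(x["confidence"],x["at"],ray("wrist",x["at"],0).round(4))
for x in m[:2]:print(x["confidence"],x["box"])
print(proj("wrist",[.469,.036,.0]),proj("wrist",[.469,.036,.065]),readout.get_obs()["t"])
E
```

```text
0.67 [328.8, 194.8] [0.4661 0.0378 0.    ]
0.26 [531.5, 227.9] [0.5688 0.2522 0.    ]
0.81 [290.7, 160.9, 365.2, 230.9]
[327.95836077 197.56052773] [329.67942498 218.44840216] 2.4167
```

View pics/w1.png

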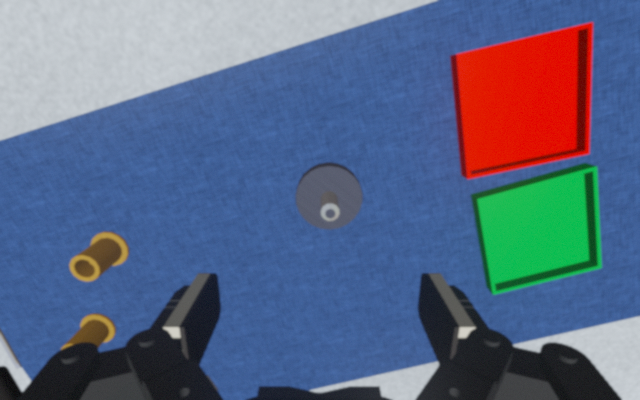

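The wrist view shows the pin top as a bright ring at (330,212), the base disc at about (329,196), both trays at right and the sleeves at left. I'll refine these from the same saved frame.

```bash
python3 - <<'E'
from h import *
im=cv2.imread("pics/w1.png").astype(int);b,g,r=im[...,0],im[...,1],im[...,2]
c=im[195:230,312:348];bright=(c.min(2)>140).astype(np.uint8);ys,xs=np.nonzero(bright)
cx,cy=(xs.min()+xs.max())/2+312,(ys.min()+ys.max())/2+195
print("pin ring",bright.sum(),cx,cy,xs.max()-xs.min()+1,ray("wrist",(cx,cy),.065).round(4))
hs=cv2.cvtColor(im.astype(np.uint8),cv2.COLOR_BGR2HSV)
d=((hs[...,1]<110)&(hs[...,2]<130)).astype(np.uint8);d[:150]=0;d[240:]=0;d[:,:285]=0;d[:,375:]=0
cs,_=cv2.findContours(d,0,1);e=cv2.fitEllipse(max(cs,key=cv2.contourArea));print("base",e,ray("wrist",e[0],.018).round(4))
for n,m in(("red",(r>80)&(g<60)&(b<60)),("green",(g>60)&(r<60)&(g>b+30))):
    cs,_=cv2.findContours(m.astype(np.uint8),0,1);k=max(cs,key=cv2.contourArea)
    w=np.array([ray("wrist",p[0],.018)[:2] for p in k],np.float32);print(n,cv2.minAreaRect(w*1000))
E
```

```text
pin ring 159 329.5 212.0 18 [0.4627 0.0376 0.065 ]
base ((328.54412841796875, 195.86618041992188), (65.04773712158203, 65.74738311767578), 90.2392349243164) [0.4617 0.0382 0.018 ]
red ((425.05096435546875, 245.2701416015625), (128.15476989746094, 121.94990539550781), 86.61052703857422)
green ((566.2366943359375, 250.61428833007812), (129.3525390625, 127.94105529785156), 0.8524976372718811)
```

>>> step_arm([
  [[0, -3.5, 0, 0], [0, -3.5, 0, 0], [0, -3.5, 0, 0], [0, -3.5, 0, 0], [0, -3.5, 0, 0], [0, -3.5, 0, 0], [0, -3.5, 0, 0], [0, -2, 0, 0], [0, 0, 0, 0], [0, 0, 0, 0]],
])

```text
t: 3.25
tool_pos: [0.4324, -0.2282, 0.231]
tool_rot: [-2.505, -1.893, -0.0]
contact_force: [-0.8, -0.6, 0.3]
opening: 0.0855
```

```bash
python3 - <<'E'
from h import *
im=viewer.get_image("wrist");cv2.imwrite("pics/w2.png",im)
for x in nets.masks_of("wrist","sleeve_1")[:3]:print(x["confidence"],x["box"])
for x in nets.pinpoint("wrist","sleeve_1")[:3]:print(x["confidence"],x["at"],ray("wrist",x["at"],0).round(4))
o=readout.get_obs();print(o["tool_pos"])
E
```

```text
0.9 [272.0, 259.7, 306.9, 313.9]
0.58 [296.3, 169.8, 340.7, 216.2]
0.63 [293.0, 273.8] [ 0.5511 -0.2935  0.    ]
0.62 [317.2, 189.7] [ 0.4572 -0.2365  0.    ]
[ 0.43226907 -0.22721562  0.23119259]
```

View pics/w2.png

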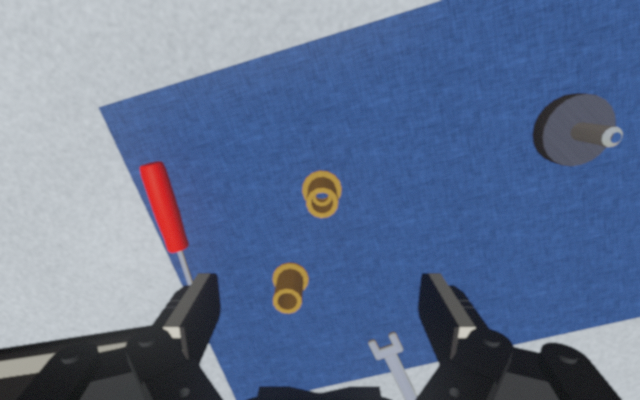

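The near sleeve shows its top ring at (322,203) and flange at (321,188). The far sleeve has its top ring at (287,300), with the screwdriver to the left.

```bash
cat >> h.py <<'E'
def top(im,cx,cy,z,r=24,cam="wrist"):
    # bright brass blob (top ring face); hull ellipse
    c=im[int(cy)-r:int(cy)+r,int(cx)-r:int(cx)+r]
    hs=cv2.cvtColor(c,cv2.COLOR_BGR2HSV)
    m=((hs[...,0]>10)&(hs[...,0]<28)&(hs[...,1]>110)&(hs[...,2]>140)).astype(np.uint8)
    return m
E
python3 - <<'E'
from h import *
im=cv2.imread("pics/w2.png")
out=[]
for n,cx,cy in(("near",322,196),("far",290,288)):
    c=im[cy-32:cy+32,cx-32:cx+32]; out.append(cv2.resize(c,(384,384),interpolation=cv2.INTER_NEAREST))
    for z,dy in((.05,0),(.005,0)): pass
cv2.imwrite("pics/c2.png",np.hstack(out))
for p,z in(((322,203.5),.05),((321,188),.005),((287.5,301),.05),((290,280),.005)):print(p,z,ray("wrist",p,z).round(4))
E
```

```text
(322, 203.5) 0.05 [ 0.4579 -0.2316  0.05  ]
(321, 188) 0.005 [ 0.455  -0.2316  0.005 ]
(287.5, 301) 0.05 [ 0.5545 -0.2971  0.05  ]
(290, 280) 0.005 [ 0.5555 -0.2982  0.005 ]
```

View pics/c2.png

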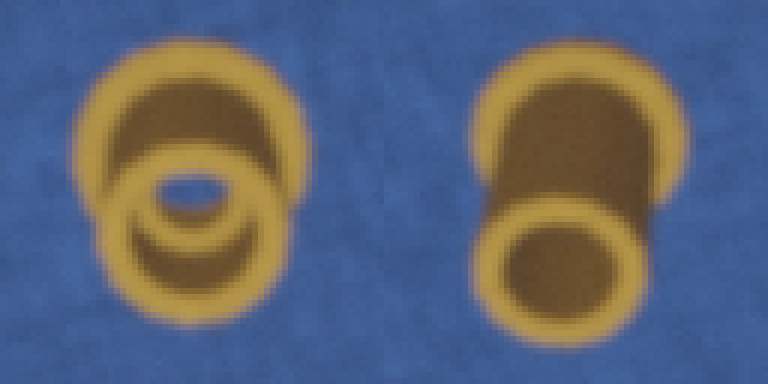

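>>> step_arm([
  [[2.45, -0.4, 0, 0], [0, 0, -2.5, 0], [0, 0, -3, 0], [0, 0, -3, 0], [0, 0, -3, 0], [0, 0, -2.5, 0], [0, 0, -2, 0], [0, 0, 0, 0], [0, 0, 0, 0], [0, 0, 0, 0]],
])

```text
t: 4.23
tool_pos: [0.4574, -0.2327, 0.073]
tool_rot: [2.504, 1.894, 0.001]
contact_force: [0.5, 0.0, 0.8]
opening: 0.0857
```

```bash
python3 - <<'E'
from h import *
im=viewer.get_image("wrist");cv2.imwrite("pics/w3.png",im)
o=readout.get_obs();T=o["tool_pos"];print(T,proj("wrist",T),proj("wrist",[T[0],T[1],.05]),[proj("wrist",[.4567,-.2315,z]) for z in(.005,.05)])
E
```

```text
[ 0.45775608 -0.23311789  0.07354631] [319.78750798 275.97165534] [319.7396615  252.65023817] [array([321.64681667, 218.78523126]), array([322.17196483, 250.13952034])]
```

View pics/w3.png

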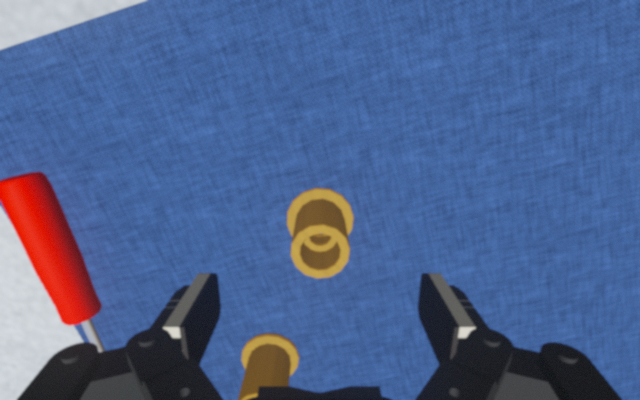

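The top ring is centred at (320.5,251), within 1 mm of where the TCP projects. Descend and grip.

>>> step_arm([
  [[-0.1, 0, -2, 0], [0, 0, -2, 0], [0, 0, -1.4, 0], [0, 0, 0, 0], [0, 0, 0, 0], [0, 0, 0, 0]],
])

```text
t: 4.78
tool_pos: [0.4567, -0.2337, 0.0194]
tool_rot: [2.504, 1.892, 0.002]
contact_force: [0.4, -0.1, -0.2]
opening: 0.0854
```

>>> step_arm([
  [[0, 0, 0, 0], [0, 0, 0, 0], [0, 0, 0, 0], [0, 0, 0, 0], [0, 0, 0, 0], [0, 0, 0, 0], [0, 0, 0, 0], [0, 0, 0, 0], [0, 0, 0, 0], [0, 0, 0, 0]],
], grip=1, squeeze=40)

```text
t: 5.62
tool_pos: [0.4557, -0.2331, 0.018]
tool_rot: [2.506, 1.893, 0.0]
contact_force: [-0.2, 0.9, 5.6]
opening: 0.0306
```

>>> step_arm([
  [[0, 0, 1, 0], [0, 0, 2, 0], [0, 0, 3, 0], [0, 0, 4, 0], [0, 2, 0, 0], [0, 3, 0, 0], [0, 4, 0, 0], [0, 4, 0, 0], [0, 4, 0, 0], [0, 4, 0, 0]],
])

```text
t: 6.45
tool_pos: [0.4542, -0.0211, 0.1169]
tool_rot: [-2.507, -1.892, 0.001]
contact_force: [0.9, -0.7, -0.5]
opening: 0.0305
```

>>> step_arm([
  [[0.5, 3, 0, 0], [0, 2, 0, 0], [0, 1, 0, 0], [0, 0, 0, 0], [0, 0, 0, 0], [0, 0, 0, 0]],
])

```text
t: 6.95
tool_pos: [0.4601, 0.0362, 0.1171]
tool_rot: [2.508, 1.892, -0.001]
contact_force: [0.2, -0.4, -2.1]
opening: 0.0308
```

```bash
python3 - <<'E'
from h import *
im=viewer.get_image("wrist");cv2.imwrite("pics/w4.png",im)
o=readout.get_obs();T=o["tool_pos"];print(T,"sleeve flange/top expect",[proj("wrist",[T[0],T[1],T[2]+d]) for d in(-.019,.031)],[proj("wrist",[.462,.0378,z]) for z in(.02,.065)])
E
```

```text
[0.46025167 0.03601563 0.11718686] sleeve flange/top expect [array([319.7168934 , 256.81648848]), array([319.92105002, 318.45820499])] [array([322.58176921, 208.2642043 ]), array([323.27622067, 233.06040955])]
```

View pics/w4.png

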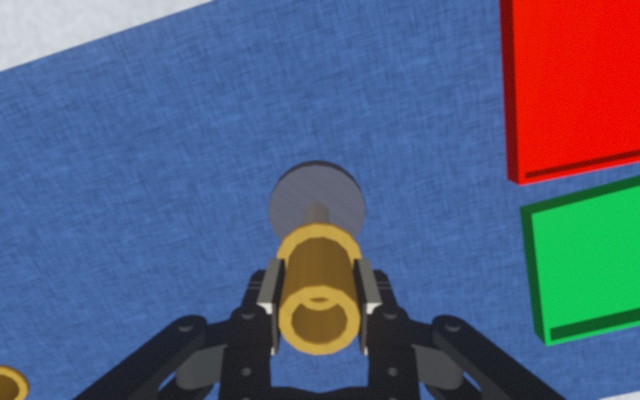

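```bash
cat > edge.py <<'E'
from h import *
import sys
def measure(f):
    im=cv2.imread(f);hs=cv2.cvtColor(im,cv2.COLOR_BGR2HSV).astype(int)
    grey=(hs[...,1]<90)&(hs[...,2]<140)
    for y in range(175,225,8):
        x=np.nonzero(grey[y,240:400])[0]+240;print(y,x.min(),x.max(),(x.min()+x.max())/2,end=" | ")
    col=np.nonzero(grey[130:215,318])[0]+130;print("\ncol318",col.min(),col.max())
    br=(hs[...,0]>12)&(hs[...,0]<28)&(hs[...,1]>100)&(hs[...,2]>110)
    for y in (245,250,255,305,315,325,335,340):
        x=np.nonzero(br[y,270:372])[0]+270;print(y,x.min(),x.max(),(x.min()+x.max())/2,end=" | ")
    y=np.nonzero(br[200:380,319])[0]+200;print("\nrows at 319",y.min(),y.max(),y.tolist()[:30],y.tolist()[-25:])
E
python3 - <<'E'
from edge import *
measure("pics/w4.png")
im=cv2.imread("pics/w4.png");cv2.imwrite("pics/c4.png",cv2.resize(im[150:370,250:390],None,fx=2.7,fy=2.7,interpolation=2))
E
```

```text
175 284 349 316.5 | 183 277 355 316.0 | 191 273 360 316.5 | 199 270 362 316.0 | 207 268 364 316.0 | 215 269 364 316.5 | 223 271 362 316.5 | 
col318 161 214
245 281 357 319.0 | 250 279 359 319.0 | 255 278 360 319.0 | 305 281 357 319.0 | 315 278 359 318.5 | 325 278 359 318.5 | 335 284 354 319.0 | 340 287 350 318.5 | 
rows at 319 222 353 [222, 223, 224, 225, 226, 227, 228, 229, 230, 231, 232, 233, 234, 235, 236, 237, 238, 239, 240, 241, 242, 243, 244, 245, 246, 247, 248, 249, 250, 251] [329, 330, 331, 332, 333, 334, 335, 336, 337, 338, 339, 340, 341, 342, 343, 344, 345, 346, 347, 348, 349, 350, 351, 352, 353]
```

View pics/c4.png

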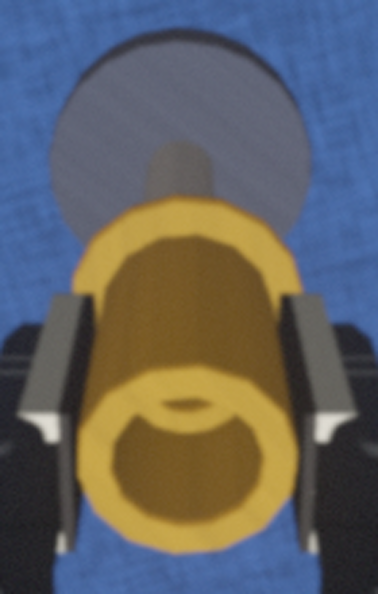

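```bash
python3 - <<'E'
from h import *
T=readout.get_obs()["tool_pos"]
for r in(208.5,209.5,210.5):
  g=ray("wrist",(316.6,r),.02);print(r,g,(g-T)[:2]*100)
c=[];R=.036
for rr in [0]:
  for k in np.linspace(0,2*np.pi,9):
    print(proj("wrist",[g[0]+R*np.cos(k),g[1]+R*np.sin(k),.02]).round(1),end=' ')
E
```

```text
208.5 [0.4609843  0.03358342 0.02      ] [ 0.07326331 -0.24322106]
209.5 [0.46172322 0.03337053 0.02      ] [ 0.14715543 -0.26450946]
210.5 [0.46246359 0.03315723 0.02      ] [ 0.22119224 -0.28583955]
[329.8 253.5] [359.1 232.7] [364.9 197.5] [341.6 168. ] [302.2 163.6] [272.2 187.3] [269.5 223.2] [293.5 249.7] [329.8 253.5]
```

Gauge is about +1.7 mm in x and −2.8 mm in y from the TCP. Align, come down to just above the pin, then creep while watching force.

>>> step_arm([
  [[0.17, -0.28, 0, 0], [0, 0, -1, 0], [0, 0, -1.5, 0], [0, 0, -0.5, 0], [0, 0, 0, 0], [0, 0, 0, 0], [0, 0, 0, 0]],
])

```text
t: 7.58
tool_pos: [0.4623, 0.0342, 0.0877]
tool_rot: [2.507, 1.893, 0.001]
contact_force: [-0.6, 0.3, -1.5]
opening: 0.0306
```

>>> step_arm([
  [[0, 0, -0.2, 0], [0, 0, -0.2, 0], [0, 0, -0.2, 0], [0, 0, 0, 0], [0, 0, 0, 0]],
])

```text
t: 8.0
tool_pos: [0.4619, 0.0345, 0.0812]
tool_rot: [-2.506, -1.894, 0.0]
contact_force: [-0.0, -0.2, -1.3]
opening: 0.0306
```

>>> step_arm([
  [[0, 0, -0.3, 0], [0, 0, -0.3, 0], [0, 0, -0.3, 0], [0, 0, -0.3, 0], [0, 0, -0.3, 0], [0, 0, 0, 0], [0, 0, 0, 0]],
])

```text
t: 8.58
tool_pos: [0.4618, 0.0344, 0.066]
tool_rot: [-2.506, -1.893, 0.001]
contact_force: [0.3, 0.4, -1.1]
opening: 0.0305
```

>>> step_arm([
  [[0, 0, -0.15, 0], [0, 0, -0.15, 0], [0, 0, -0.15, 0], [0, 0, 0, 0], [0, 0, 0, 0]],
])

```text
t: 9.0
tool_pos: [0.4619, 0.0344, 0.0617]
tool_rot: [-2.507, -1.894, 0.0]
contact_force: [0.5, -0.4, -1.9]
opening: 0.0308
```

>>> step_arm([
  [[0, 0, -0.1, 0], [0, 0, -0.1, 0], [0, 0, 0, 0], [0, 0, 0, 0]],
])

```text
t: 9.33
tool_pos: [0.4622, 0.0343, 0.06]
tool_rot: [2.506, 1.893, 0.0]
contact_force: [-0.8, -0.3, 0.4]
opening: 0.0309
```

>>> step_arm([
  [[0, 0, -0.1, 0], [0, 0, -0.1, 0], [0, 0, 0, 0], [0, 0, 0, 0]],
])

```text
t: 9.67
tool_pos: [0.4629, 0.034, 0.059]
tool_rot: [2.505, 1.893, 0.001]
contact_force: [-1.5, -2.2, 4.4]
opening: 0.0307
```

>>> step_arm([
  [[0, 0, -0.1, 0], [0, 0, -0.1, 0], [0, 0, 0, 0], [0, 0, 0, 0], [0, 0, 0, 0]],
])

```text
t: 10.08
tool_pos: [0.4632, 0.0339, 0.0586]
tool_rot: [2.505, 1.893, 0.0]
contact_force: [-6.5, -2.0, 15.8]
opening: 0.0305
```

Stopped at about 41 mm (force 16 N, no further motion): this one is the reject. Lift and carry it to the red tray.

>>> step_arm([
  [[0, 0, 0.4, 0], [0, 0, 1, 0], [0, 0, 2, 0], [0, 0, 2.5, 0], [0, 0, 1.5, 0], [-0.8, 3, 0, 0], [-0.8, 4, 0, 0], [-0.8, 4, 0, 0], [-0.8, 4, 0, 0], [0, 3.5, 0, 0]],
])

```text
t: 10.92
tool_pos: [0.4279, 0.2215, 0.1296]
tool_rot: [-2.505, -1.894, 0.001]
contact_force: [1.1, -1.0, -2.8]
opening: 0.0308
```

>>> step_arm([
  [[0, 2.3, 0, 0], [0, 0, -2, 0], [0, 0, -3, 0], [0, 0, -3, 0], [0, 0, -0.8, 0], [0, 0, 0, 0], [0, 0, 0, 0], [0, 0, 0, 0]],
])

```text
t: 11.58
tool_pos: [0.4315, 0.2429, 0.0439]
tool_rot: [2.506, 1.893, 0.005]
contact_force: [0.2, 0.0, -1.0]
opening: 0.0304
```

>>> step_arm([
  [[0, 0, -0.7, 0], [0, 0, -0.7, 0], [0, 0, -0.4, 0], [0, 0, -0.2, 0], [0, 0, 0, 0], [0, 0, 0, 0], [0, 0, 0, 0]],
])

```text
t: 12.17
tool_pos: [0.43, 0.2424, 0.022]
tool_rot: [2.507, 1.894, -0.0]
contact_force: [-2.0, -1.5, 3.0]
opening: 0.0305
```

>>> step_arm([
  [[0, 0, -0.1, 0], [0, 0, 0, 0], [0, 0, 0, 0]],
])

```text
t: 12.42
tool_pos: [0.4301, 0.2424, 0.022]
tool_rot: [-2.506, -1.894, 0.001]
contact_force: [-4.4, -2.6, 8.8]
opening: 0.0306
```

>>> step_arm([
  [[0, 0, 0.15, 0], [0, 0, 0, 0], [0, 0, 0, 0], [0, 0, 0, 0], [0, 0, 0, 0], [0, 0, 0, 0], [0, 0, 0, 0]],
], grip=0.3)

```text
t: 13.0
tool_pos: [0.4299, 0.2424, 0.0222]
tool_rot: [-2.507, -1.894, 0.0]
contact_force: [0.1, -0.1, 0.1]
opening: 0.0599
```

>>> step_arm([
  [[0, 0, 1, 0], [0, 0, 3, 0], [0, 0, 4, 0], [0, 0, 4, 0], [0, 0, 4, 0], [0, 0, 3, 0], [0, 0, 2, 0], [0, 0, 0, 0]],
])

```text
t: 13.67
tool_pos: [0.4327, 0.2435, 0.2397]
tool_rot: [2.504, 1.892, 0.018]
contact_force: [0.4, -0.6, 0.4]
opening: 0.0599
```

```bash
python3 - <<'E'
from h import *
im=viewer.get_image("wrist");cv2.imwrite("pics/w5.png",im)
im2=viewer.get_image("top");
cv2.imwrite("pics/w5.png",np.hstack([im[60:400,150:500],im2[120:330,140:480].repeat(1,0)[:210].copy() if 0 else cv2.resize(im2[150:330,140:480],(440,340))]))
o=readout.get_obs();T=o["tool_pos"];print(T,o["t"],o["opening"])
for x in nets.pinpoint("top","sleeve_1")[:4]:print(x["confidence"],x["at"],ray("top",x["at"],0).round(4))
E
```

```text
[0.43032302 0.2425469  0.23357126] 13.7667 0.0598814336744827
0.8 [420.4, 210.4] [ 0.5599 -0.3074  0.    ]
0.77 [193.0, 263.9] [0.4415 0.2434 0.    ]
```

View pics/w5.png

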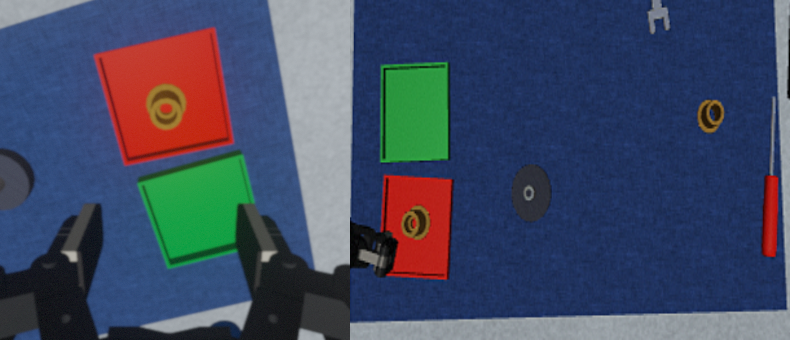

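Sleeve stands upright in the red tray near its centre, and the far sleeve is untouched. Now go for the second.

>>> step_arm([
  [[1.2, -3.5, 0, 0], [1.2, -3.8, 0, 0], [1.2, -3.8, 0, 0], [1.2, -3.8, 0, 0], [1.2, -3.8, 0, 0], [1.2, -3.8, 0, 0], [1.2, -3.8, 0, 0], [1.2, -3.8, 0, 0], [1.2, -3.8, 0, 0], [1.2, -3.8, 0, 0]],
])

```text
t: 14.65
tool_pos: [0.5489, -0.1362, 0.2294]
tool_rot: [-2.504, -1.891, 0.004]
contact_force: [0.8, 0.3, -0.8]
opening: 0.06
```

>>> step_arm([
  [[0.2, -4, 0, 0], [0, -4, 0, 0], [0, -4, -2, 0], [0, -3, -2.5, 0], [0, -1.2, -3.5, 0], [0, 0, -3.5, 0], [0, 0, -3, 0], [0, 0, -1.5, 0], [0, 0, 0, 0], [0, 0, 0, 0]],
])

```text
t: 15.48
tool_pos: [0.5501, -0.2926, 0.0706]
tool_rot: [-2.502, -1.89, 0.003]
contact_force: [1.2, -0.5, 0.3]
opening: 0.0599
```

```bash
python3 - <<'E'
from h import *
im=viewer.get_image("wrist");cv2.imwrite("pics/w6.png",im)
o=readout.get_obs();T=o["tool_pos"];print(T,proj("wrist",[T[0],T[1],.05]),proj("wrist",[.555,-.2985,.05]))
for x in nets.masks_of("wrist","sleeve_1")[:2]:print(x["confidence"],x["box"])
for x in nets.pinpoint("wrist","sleeve_1")[:2]:print(x["confidence"],x["at"],ray("wrist",x["at"],0).round(4))
E
```

```text
[ 0.55155183 -0.29351513  0.07295264] [319.65522494 253.31882061] [312.33020169 261.33885941]
0.62 [276.9, 196.8, 345.3, 292.2]
0.64 [310.8, 229.0] [ 0.5595 -0.3024 -0.    ]
```

View pics/w6.png

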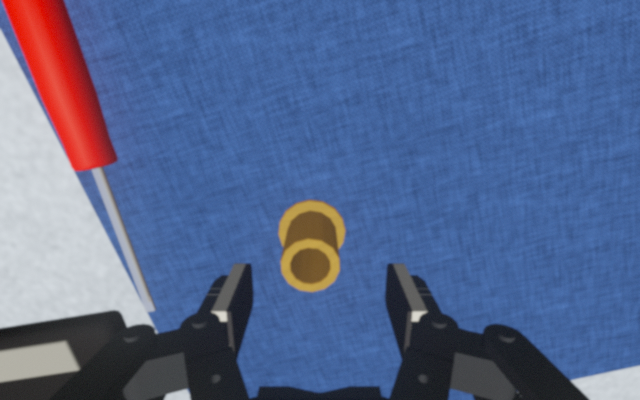

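```bash
python3 - <<'E'
from h import *
T=readout.get_obs()["tool_pos"];
for p in((310.5,265.5),(310.5,264.5)):
  g=ray("wrist",p,.05);print(g,(g-T)*100)
im=cv2.imread("pics/w6.png");hs=cv2.cvtColor(im,cv2.COLOR_BGR2HSV);br=(hs[...,0]>12)&(hs[...,0]<28)&(hs[...,1]>100)&(hs[...,2]>110)
for y in(225,230,255,265,270,275):
  x=np.nonzero(br[y,250:370])[0]+250;print(y,x.min(),x.max())
y=np.nonzero(br[150:320,310])[0]+150;print(y.min(),y.max(),y[np.diff(y,prepend=0)>1])
E
```

```text
[ 0.55987296 -0.30148194  0.05      ] [ 0.69047087 -0.7056131  -2.54296677]
[ 0.55929418 -0.3013128   0.05      ] [ 0.6325933  -0.68869982 -2.54296677]
225 280 343
230 280 344
255 283 337
265 282 338
270 282 338
275 284 336
200 290 [200 253 255 257]
```

>>> step_arm([
  [[0.35, -0.35, 0, 0], [0, 0, 0, 0], [0, 0, 0, 0], [0, 0, 0, 0], [0, 0, 0, 0]],
])

```text
t: 16.05
tool_pos: [0.5556, -0.2975, 0.074]
tool_rot: [2.506, 1.893, 0.0]
contact_force: [0.3, 0.6, 0.9]
opening: 0.0596
```

```bash
python3 - <<'E'
from h import *
im=viewer.get_image("wrist");o=readout.get_obs();T=o["tool_pos"]
e=proj("wrist",[T[0],T[1],.05])
hs=cv2.cvtColor(im,cv2.COLOR_BGR2HSV);br=(hs[...,0]>12)&(hs[...,0]<28)&(hs[...,1]>100)&(hs[...,2]>110)
xs=[]
for y in range(225,265,5):
  x=np.nonzero(br[y,250:390])[0]+250
  if len(x):xs.append((y,x.min(),x.max()))
y=np.nonzero(br[150:320,319])[0]+150
px=((xs[-2][1]+xs[-2][2])/2, y.max()-25)
g=ray("wrist",px,.05);print(T,e,xs,y.max(),px,g,(g-T)*100)
E
```

```text
[ 0.55552962 -0.29736603  0.07387472] [319.67701934 252.51793979] [(225, np.int64(286), np.int64(347)), (230, np.int64(287), np.int64(346)), (235, np.int64(290), np.int64(341)), (240, np.int64(289), np.int64(343)), (245, np.int64(288), np.int64(344)), (250, np.int64(288), np.int64(344)), (255, np.int64(288), np.int64(344)), (260, np.int64(290), np.int64(341))] 275 (np.float64(316.0), np.int64(250)) [ 0.55359955 -0.29881904  0.05      ] [-0.19300668 -0.14530119 -2.3874715 ]
```

>>> step_arm([
  [[-0.15, -0.15, -1, 0], [0, 0, -2, 0], [0, 0, -2, 0], [0, 0, -0.5, 0], [0, 0, 0, 0], [0, 0, 0, 0], [0, 0, 0, 0]],
])

```text
t: 16.68
tool_pos: [0.5548, -0.2994, 0.0199]
tool_rot: [2.505, 1.893, 0.001]
contact_force: [0.6, -0.9, 0.1]
opening: 0.06
```

>>> step_arm([
  [[0, 0, 0, 0], [0, 0, 0, 0], [0, 0, 0, 0], [0, 0, 0, 0], [0, 0, 0, 0], [0, 0, 0, 0], [0, 0, 0, 0], [0, 0, 0, 0], [0, 0, 0, 0], [0, 0, 0, 0]],
], grip=1, squeeze=40)

```text
t: 17.52
tool_pos: [0.5549, -0.2995, 0.0201]
tool_rot: [2.505, 1.893, 0.001]
contact_force: [-0.3, 0.2, 6.3]
opening: 0.0297
```

>>> step_arm([
  [[0, 0, 1, 0], [0, 0, 2, 0], [0, 0, 3, 0], [0, 0, 4, 0], [-1, 3.4, 0, 0], [-1, 3.8, 0, 0], [-1, 3.8, 0, 0], [-1, 3.8, 0, 0], [-1, 3.8, 0, 0], [-1, 3.8, 0, 0]],
])

```text
t: 18.35
tool_pos: [0.4924, -0.0731, 0.1181]
tool_rot: [-2.506, -1.892, 0.001]
contact_force: [0.4, 0.9, -1.1]
opening: 0.0304
```

>>> step_arm([
  [[-1, 3.5, 0, 0], [-1, 3.5, 0, 0], [-0.8, 2, 0, 0], [-0.5, 2, 0, 0], [0, 0, 0, 0], [0, 0, 0, 0], [0, 0, 0, 0], [0, 0, 0, 0]],
])

```text
t: 19.02
tool_pos: [0.4611, 0.0344, 0.1186]
tool_rot: [2.508, 1.892, -0.001]
contact_force: [0.4, -0.2, -2.1]
opening: 0.0303
```

```bash
python3 - <<'E'
from edge import *
im=viewer.get_image("wrist");cv2.imwrite("pics/w7.png",im)
T=readout.get_obs()["tool_pos"];print(T,"expect top ring",proj("wrist",T+[0,0,.03]),"base",proj("wrist",[.462,.0342,.02]))
measure("pics/w7.png")
E
```

```text
[0.46117572 0.03428213 0.11863969] expect top ring [319.95031446 316.82524353] base [319.72403989 207.12251239]
175 283 353 318.0 | 183 278 359 318.5 | 191 274 363 318.5 | 199 272 365 318.5 | 207 271 366 318.5 | 215 271 365 318.0 | 223 274 363 318.5 | 
col318 159 214
245 279 358 318.5 | 250 278 359 318.5 | 255 278 361 319.5 | 305 279 359 319.0 | 315 279 359 319.0 | 325 280 357 318.5 | 335 289 349 319.0 | 340 296 341 318.5 | 
rows at 319 218 346 [218, 219, 220, 221, 222, 223, 224, 225, 226, 227, 228, 229, 230, 231, 232, 233, 234, 235, 236, 237, 238, 239, 240, 241, 242, 243, 244, 245, 246, 247] [322, 323, 324, 325, 326, 327, 328, 329, 330, 331, 332, 333, 334, 335, 336, 337, 338, 339, 340, 341, 342, 343, 344, 345, 346]
```

View pics/w7.png

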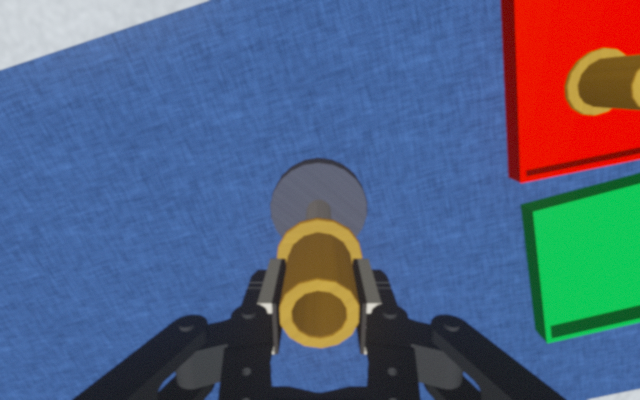

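Sleeve sits about 2 mm off-centre across the jaws (top ring at row 312 instead of 317), so I'll compensate +2.7 mm in x, then lower.

>>> step_arm([
  [[0.27, -0.06, 0, 0], [0, 0, -1, 0], [0, 0, -1.5, 0], [0, 0, -0.5, 0], [0, 0, 0, 0], [0, 0, 0, 0], [0, 0, 0, 0]],
])

```text
t: 19.65
tool_pos: [0.4641, 0.0344, 0.089]
tool_rot: [2.506, 1.893, 0.001]
contact_force: [0.1, -0.5, -1.8]
opening: 0.0303
```

>>> step_arm([
  [[0, 0, -0.2, 0], [0, 0, -0.2, 0], [0, 0, -0.2, 0], [0, 0, 0, 0], [0, 0, 0, 0]],
])

```text
t: 20.07
tool_pos: [0.4636, 0.0346, 0.0826]
tool_rot: [-2.507, -1.894, 0.0]
contact_force: [-1.0, -1.0, -2.1]
opening: 0.0305
```

>>> step_arm([
  [[0, 0, -0.2, 0], [0, 0, -0.2, 0], [0, 0, 0, 0], [0, 0, 0, 0]],
])

```text
t: 20.4
tool_pos: [0.4636, 0.0344, 0.0785]
tool_rot: [2.507, 1.894, -0.001]
contact_force: [0.0, -1.0, -2.1]
opening: 0.0302
```

>>> step_arm([
  [[0, 0, -0.3, 0], [0, 0, -0.3, 0], [0, 0, -0.3, 0], [0, 0, -0.3, 0], [0, 0, 0, 0], [0, 0, 0, 0]],
])

```text
t: 20.9
tool_pos: [0.4635, 0.0344, 0.0663]
tool_rot: [-2.507, -1.894, 0.001]
contact_force: [0.7, -1.3, -3.2]
opening: 0.0303
```

>>> step_arm([
  [[0, 0, -0.15, 0], [0, 0, -0.15, 0], [0, 0, -0.15, 0], [0, 0, 0, 0], [0, 0, 0, 0]],
])

```text
t: 21.32
tool_pos: [0.4637, 0.0345, 0.0621]
tool_rot: [2.506, 1.894, 0.0]
contact_force: [1.3, -1.4, -2.3]
opening: 0.0307
```

>>> step_arm([
  [[0, 0, -0.15, 0], [0, 0, -0.15, 0], [0, 0, -0.15, 0], [0, 0, 0, 0], [0, 0, 0, 0]],
])

```text
t: 21.73
tool_pos: [0.4637, 0.0345, 0.0575]
tool_rot: [2.507, 1.894, 0.0]
contact_force: [1.2, -1.4, -2.8]
opening: 0.0299
```

>>> step_arm([
  [[0, 0, -0.3, 0], [0, 0, -0.3, 0], [0, 0, -0.3, 0], [0, 0, -0.3, 0], [0, 0, 0, 0], [0, 0, 0, 0]],
])

```text
t: 22.23
tool_pos: [0.4636, 0.0344, 0.0452]
tool_rot: [2.507, 1.894, -0.001]
contact_force: [1.6, -2.5, -3.7]
opening: 0.0304
```

>>> step_arm([
  [[0, 0, -0.2, 0], [0, 0, -0.2, 0], [0, 0, -0.1, 0], [0, 0, 0, 0], [0, 0, 0, 0]],
])

```text
t: 22.65
tool_pos: [0.4638, 0.0345, 0.0406]
tool_rot: [2.506, 1.894, 0.0]
contact_force: [2.2, -2.0, -3.8]
opening: 0.03
```

>>> step_arm([
  [[0, 0, -0.1, 0], [0, 0, -0.05, 0], [0, 0, 0, 0], [0, 0, 0, 0], [0, 0, 0, 0]],
])

```text
t: 23.07
tool_pos: [0.4638, 0.0345, 0.0401]
tool_rot: [-2.507, -1.894, 0.001]
contact_force: [-1.5, -1.4, 5.6]
opening: 0.03
```

>>> step_arm([
  [[0, 0, -0.1, 0], [0, 0, 0, 0], [0, 0, 0, 0], [0, 0, 0, 0], [0, 0, 0, 0]],
])

```text
t: 23.48
tool_pos: [0.4639, 0.0345, 0.0401]
tool_rot: [-2.506, -1.894, 0.001]
contact_force: [-6.1, -1.8, 12.1]
opening: 0.0303
```

Fully home at 20 mm, so this one passes. Carry it to the green tray.

>>> step_arm([
  [[0, 0, 0.3, 0], [0, 0, 1.5, 0], [0, 0, 3, 0], [0, 0, 3.5, 0], [0, 0, 1, 0], [2, 2.5, 0, 0], [2.2, 3.4, 0, 0], [2.2, 3.4, 0, 0], [2.2, 3.4, 0, 0], [2.2, 3.4, 0, 0]],
])

```text
t: 24.32
tool_pos: [0.5714, 0.1975, 0.1294]
tool_rot: [-2.505, -1.893, 0.003]
contact_force: [0.0, -0.2, -1.4]
opening: 0.0302
```

>>> step_arm([
  [[0, 3.2, 0, 0], [0, 2, 0, 0], [0, 0, -2, 0], [0, 0, -3, 0], [0, 0, -2.5, 0], [0, 0, -1.2, 0], [0, 0, 0, 0], [0, 0, 0, 0], [0, 0, 0, 0]],
])

```text
t: 25.07
tool_pos: [0.5728, 0.2478, 0.0457]
tool_rot: [2.506, 1.893, 0.004]
contact_force: [0.1, -0.2, -1.5]
opening: 0.03
```

Floor contact is expected at TCP z ≈ 0.024.

>>> step_arm([
  [[0, 0, -0.7, 0], [0, 0, -0.7, 0], [0, 0, -0.4, 0], [0, 0, -0.2, 0], [0, 0, 0, 0], [0, 0, 0, 0], [0, 0, 0, 0]],
])

```text
t: 25.65
tool_pos: [0.5718, 0.2475, 0.0242]
tool_rot: [2.507, 1.894, 0.0]
contact_force: [0.6, 0.6, -1.3]
opening: 0.0301
```

>>> step_arm([
  [[0, 0, -0.1, 0], [0, 0, 0, 0], [0, 0, 0, 0]],
])

```text
t: 25.9
tool_pos: [0.5719, 0.2475, 0.0241]
tool_rot: [2.506, 1.894, -0.0]
contact_force: [-3.0, -1.0, 5.2]
opening: 0.0302
```

>>> step_arm([
  [[0, 0, 0.1, 0], [0, 0, 0, 0], [0, 0, 0, 0], [0, 0, 0, 0], [0, 0, 0, 0], [0, 0, 0, 0], [0, 0, 0, 0]],
], grip=0.3)

```text
t: 26.48
tool_pos: [0.5716, 0.2475, 0.024]
tool_rot: [-2.507, -1.894, 0.0]
contact_force: [-0.0, 0.7, -0.1]
opening: 0.0599
```

>>> step_arm([
  [[0, 0, 1, 0], [0, 0, 3, 0], [0, 0, 4, 0], [0, 0, 4, 0], [0, 0, 4, 0], [-1, -3, 1, 0], [-1, -4, 0, 0], [-1, -4, 0, 0], [0, 0, 0, 0], [0, 0, 0, 0]],
])

```text
t: 27.32
tool_pos: [0.5415, 0.136, 0.1952]
tool_rot: [2.509, 1.89, 0.002]
contact_force: [0.3, -0.8, 0.0]
opening: 0.0597
```

```bash
python3 - <<'E'
from h import *
im=viewer.get_image("wrist");im2=viewer.get_image("top")
cv2.imwrite("pics/w8.png",np.hstack([cv2.resize(im,(400,250)),cv2.resize(im2[140:300,150:406],(400,250))]))
o=readout.get_obs();print(o["t"],o["tool_pos"],o["opening"],o["contact_force"])
for n in("sleeve_1","tray_pass","tray_reject"):
  for x in nets.pinpoint("top",n)[:2]:print(n,x["confidence"],x["at"],ray("top",x["at"],0).round(4))
E
```

```text
27.4167 [0.54189906 0.1377743  0.19483138] 0.05983842338573393 [-0.32359435 -0.9240424   1.06767681]
sleeve_1 0.43 [193.4, 265.4] [0.4379 0.2424 0.    ]
tray_reject 0.95 [192.4, 270.1] [0.4268 0.2447 0.    ]
```

View pics/w8.png

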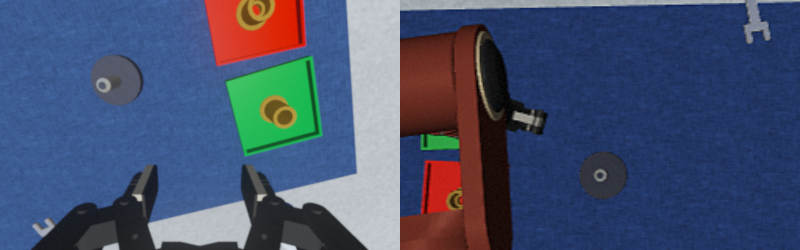

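Both sleeves stand upright near the centres of their trays: (275,112) in green and (257,10) in red in the wrist half. The gripper is clear.

```bash
python3 -c "
from station import ctrl;print(ctrl.finish_job())"
```

```text
the job is handed in; nothing more can be done
None
```

Both sleeves have been gauged and stand in their trays, and I handed the job in after about 27 s. The hand-in reports no verdict.

- **First sleeve (nearer the robot):** it stopped part way, at about 41 mm, with about 16 N on the tool. I stood it in the red tray.
- **Second sleeve:** it went fully home, to about 20 mm, with about 12 N on the tool. I stood it in the green tray.

**Last checks:** the final wrist picture shows both sleeves upright near the centres of their trays, with the open gripper clear of them. In that last top view the arm hid the green tray, so only the red-tray sleeve was confirmed there. I did not measure the screwdriver, wrench or jar again at the end; the arm felt no contact outside the gripping, gauging and placing.

**What disagreed:** my first wrist measurement of the gauge was about 4 mm off in y. The second sleeve sat about 2 mm off-centre in the jaws. I corrected for both before lowering.

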